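# Right the toppled self-inking stamp and press it home on the card

### The job

The self-inking stamp has been knocked over on the craft table. Stand it up, set it inside the box printed on the card pad, square with the box (either way round will do), and press its handle straight down to the stop, firmly but without ramming it; finish while the robot is still holding it down there. Do not work the handle anywhere but in the box, and leave the spool, jar, tape and clip as they are.

Things in the scene. Friction and masses are not known exactly. Their poses are not given: they have to be found in the camera images.
- stamp_foot (a point): Self-inking stamp, 88 mm tall, about 150 g (varies): centre of the underside of its grey foot frame, 56 (own x) x 40 (own y) x 5 mm. Own z runs up from the foot through the black handle block. It starts toppled on one broad side (own -y down), handle pointing away from the robot within 35 degrees of +x. Let go on the table with under 18 degrees of lean, it settles on its foot.
- stamp_grip (a point): Centre of the stamp's black handle block, 52 (own x) x 32 (own y) x 36 mm (own z), edges rounded by 5 mm, flat top. Axes as for stamp_foot. With the handle up it is 70 mm above the underside of the foot, at the stop 50 mm. Between block and foot are only thin cheeks and arms, within 52 x 30 mm.
- stamp_handle (a joint): Travel of the handle down its frame, m: 0 with the handle up (where its spring keeps it), 0.020 at the hard stop. The spring resists with 6 N at first, rising evenly to 14 N at the stop; a firm push of 20 to 25 N is plenty; let go, the handle comes back up.
- stamp_box (a point): Centre of the rectangle printed in thin dark line on the card pad: 68 mm (own y) x 51.5 mm (own x) inside, at the height of the pad's upper face (10 mm above the table), z up. The stamp's long side (own x) goes along the box's own y, so there are about 6 mm to spare all round.
- card_pad: Pad of pale cards, 120 mm (own x) x 90 mm (own y) x 10 mm; it does not slide. Origin at the centre of its underside, on the table; axes as for stamp_box, which lies 20 mm towards -x from the centre. Three ruled lines are printed on the +x part.
- spool: Bystander: blue thread spool standing upright, 42 mm across, 55 mm tall; origin at the centre of its underside.
- jar: Bystander: glass jar with a steel lid, 58 mm across, 75 mm tall; origin at the centre of its underside.
- tape: Bystander: roll of masking tape lying flat, 58 mm across, 24 mm tall; origin at the centre of its underside.
- clip: Bystander: black binder clip standing on its spine, 32 mm long, 33 mm tall with its wire arms; origin at the centre of its underside.

How it is judged:
By the outcome, as a careful person would: the job done as asked, in the order asked, and still so for the second after the job is handed in, while the arm keeps its last pose, push and grip.
It also fails if it takes over 72 s, if anything falls off the work surface, if the arm or the gripper's body presses on something with over 40 N, if the wrist force passes 120 N, or if a joint passes its speed limit or range.

### The arm

A 6-joint arm with a two-finger parallel gripper is mounted at the origin on the work surface. World frame = base frame: x ahead of the robot, y to its left, z up, the work surface at z = 0. Lengths are in m, angles in degrees, forces in N, time in s.
With the tool pointing down it reaches from about 0.325 to 0.875 m from the base axis. Payload 4.4 kg.
Tool frame: the origin (TCP) lies midway between the tips of the shut fingers; the grasp point (between the pads) lies 19 mm behind it; z points along the fingers, y is the line along which they close (so a half turn about z gives the same grasp; the last joint's range is limited). The gripper opens to 85 mm and grips with 20 to 120 N. Pads are 22 mm wide; open, the fingers measure 114 mm over their backs; the gripper's body (76 mm by 85 mm) begins 54 mm behind the grasp point. The pads swing forward as they close: fully open they stand 13 mm farther back than shut.
Start: joints at [-76.289, 11.837, 88.321, -0, 79.842, -8.623], TCP at [0.218, -0.532, 0.231] pointing down, gripper open.
Joint ranges: [-156.59, 156.59], [-49.26, 127.26], [12.9, 141.05], [-63.56, 243.56], [4.71, 150.69], [-161.64, 161.64]. Speed limits (degrees/s): [159.86, 159.86, 180, 180, 180, 180].

### API

Orientations are given as a 3x3 rotation matrix whose columns are the frame's x, y, z axes.
In Python, from bench import ctrl gives the robot as it stands. The module is installed in compiled form; this text tells all that it offers.
- The arm moves only by the tool drive_tool, never from a script. Its argument "targets" is a list that holds one entry, the list of rows, each a list of 5 numbers: the shift along the tool's x, y, z in m, then the turn about the tool's z in rad, then the gripper command: -1 is shut, 1 is fully open, values between are in proportion. A call has exactly 5 rows; each row is the pose to reach, as a shift and turn from the pose commanded when the call began, along the tool's axes at that moment; what a row does not reach only later rows make up. A row lasts 1/8 s, in which the tool goes at most 62.5 mm and 10.7 degrees, less where a joint would pass 70% of its speed; a pose out of reach is approached as far as the arm can. A call with a gripper value outside its range is refused whole. The fingers move at their own pace and stop on an object; the grip force is fixed at half the most. Time passes only in rows, so rows that repeat a pose let the fingers close, or fill a call up. It gives the time, the measured TCP pose, the force, the opening and the grip force at its end, in the units of the state.
- ctrl.sense(): the state, without advancing time (a new reading comes with each control period).
- ctrl.capture(name): name is "scene" or "top"; returns a dict with "image" (480x640x3 uint8, blue, green, red), "mtx" (3x3 intrinsics, pixels), "k1" (the pictures are not rectified: a ray, as slopes to the right and down, at radius r is drawn at 1 + k1 r^2 times it, then the intrinsics apply), "extrinsics" (4x4, takes a point from world to camera coordinates). Camera axes: x right, y down, z forward; pixel columns grow to the right and rows downward; lengths in m; the calibration is good to about 2 mm. A picture is of the moment at which its call begins. There is no depth.
- ctrl.finish_job(): hands the job in; it is judged then, once.
The state is a dict: "time_s": time; "joint_positions": joint angles; "qd": joint speeds; "joint_torque": joint torques, N m; "ee_pos": TCP position; "tcp_rot": TCP orientation; "force": force on the tool from outside, world axes, zero at the start; "torque": the same for the moment, N m; "gripper_width": finger opening in m; "gripper_force": force on a finger pad.
Only numpy, scipy, OpenCV 4.12 (cv2) and the standard library are available. Lean on these libraries where they do the work, as an engineer would, in place of code of your own. Each camera call takes 0.05 s, during which the arm holds its last target. There are 200 camera calls.

## Working session

There is one attempt and no reset: what is moved stays moved. The work goes in short steps, Python scripts to look and compute and a tool call to move; the robot and the scene stay as the last step left them, time stands still between calls to the robot, and variables do not carry over. Pictures are saved under pics/ and viewed, at most 10 in all, crops included, and the job is handed in when it is done.

Besides the shell and the picture viewer there is one more tool, called after "Request:" by a JSON object that holds its "name" and its "arguments". drive_tool: Moves the arm, as the interface text tells. Its arguments: {"type":"object","properties":{"targets":{"type":"array"}},"required":["targets"]}

```bash
mkdir -p pics
cat > h.py <<'E'
import numpy as np,cv2
from bench import ctrl
def cap(n,f=None):
    c=ctrl.capture(n)
    if f: cv2.imwrite('pics/'+f,c['image'])
    return c
def ray(c,uv):
    K=np.array(c['mtx']);k=c['k1'];E=np.array(c['extrinsics'])
    p=cv2.undistortPoints(np.array([[uv]],float),K,np.array([k,0,0,0,0.]))[0,0]
    R,t=E[:3,:3],E[:3,3]
    return -R.T@t,R.T@np.array([p[0],p[1],1])
def onz(c,uv,z):
    o,d=ray(c,uv);return o+d*(z-o[2])/d[2]
def proj(c,P):
    E=np.array(c['extrinsics']);r=cv2.Rodrigues(E[:3,:3])[0]
    return cv2.projectPoints(np.array(P,float).reshape(-1,1,3),r,E[:3,3],np.array(c['mtx']),np.array([c['k1'],0,0,0,0.]))[0][:,0]
E
python3 - <<'E'
from h import *
for n in('scene','top'):
    c=cap(n,n+'0.png');print(n,c['extrinsics'],c['mtx'],c['k1'])
s=ctrl.sense();print(s['time_s'],s['tcp_rot'],s['ee_pos'],s['gripper_width'])
E
```

```text
scene [[-3.26215416e-01  9.45295250e-01  6.26029724e-04  1.83341841e-01]
 [ 7.85453194e-01  2.71423301e-01 -5.56230771e-01 -4.42746982e-01]
 [-5.25972225e-01 -1.80959336e-01 -8.31027639e-01  1.21340839e+00]
 [ 0.00000000e+00  0.00000000e+00  0.00000000e+00  1.00000000e+00]] [[441.01011855   0.         317.3062088 ]
 [  0.         441.01011855 236.86982107]
 [  0.           0.           1.        ]] -0.10379437328460127
top [[-0.01879278 -0.99982243  0.00139417  0.0014296 ]
 [-0.99726809  0.0186451  -0.07147523  0.59843145]
 [ 0.07143654 -0.00273358 -0.9974414   1.13328545]
 [ 0.          0.          0.          1.        ]] [[459.95501013   0.         321.25937797]
 [  0.         459.95501013 236.84359902]
 [  0.           0.           1.        ]] -0.10543951568358129
0.1 [[ 9.24987358e-01  3.79997582e-01 -4.74849589e-04]
 [ 3.79997737e-01 -9.24985213e-01  2.01874220e-03]
 [ 3.27888307e-04 -2.04775279e-03 -9.99997850e-01]] [ 0.21831263 -0.53120593  0.23022965] 0.08559348168295966
```

View pics/top0.png

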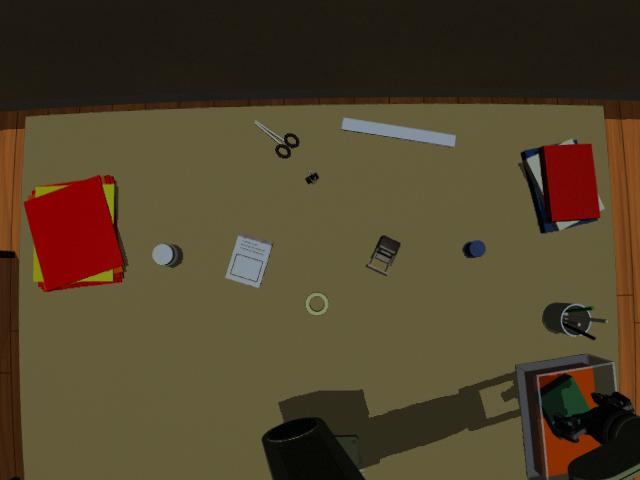

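View pics/scene0.png

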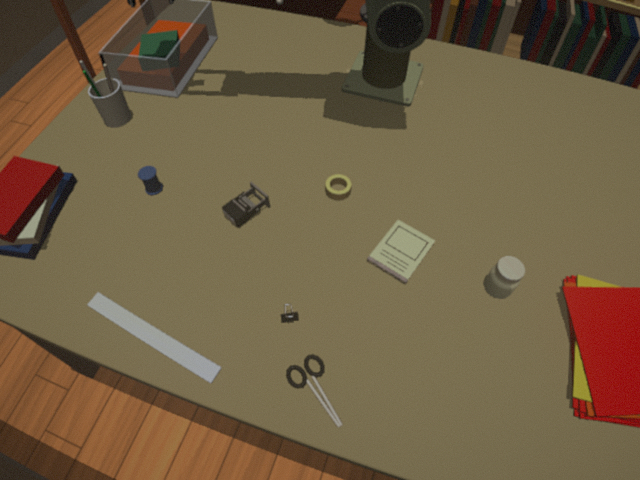

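Top view: stamp at (384,255), with its black block near (387,246) and foot near (378,269). The pad is at (249,261), box on its lower (robot) side. Next I measure both.

```bash
cat > m.py <<'E'
from h import *
def quad(c,box,thr,z,big=True):
    x0,y0,x1,y1=box;g=cv2.cvtColor(c['image'],cv2.COLOR_BGR2GRAY)[y0:y1,x0:x1]
    g=cv2.resize(g,None,fx=4,fy=4,interpolation=cv2.INTER_CUBIC)
    m=((g>thr) if big else (g<thr)).astype('uint8')
    m=cv2.morphologyEx(m,cv2.MORPH_CLOSE,np.ones((9,9)))
    q=max(cv2.findContours(m,0,2)[0],key=cv2.contourArea)[:,0].astype(float)
    q=(q+.5)/4-.5+[x0,y0]
    W=np.array([onz(c,p,z)[:2] for p in q])
    return cv2.minAreaRect((W*1000).astype(np.float32)),W.mean(0)
E
python3 - <<'E'
from m import *
t=cap('top');s=cap('scene')
for c,b in((t,(215,225,285,295)),(s,(355,210,450,290))):
    print('pad',quad(c,b,115,.010))
for c,b in((t,(355,225,412,285)),(s,(210,175,280,235))):
    print('blk',quad(c,b,40,.036,False))
a=cv2.resize(t['image'][225:285,355:415],(390,390),interpolation=cv2.INTER_CUBIC)
b=cv2.resize(s['image'][172:237,213:278],(390,390),interpolation=cv2.INTER_CUBIC)
cv2.imwrite('pics/crop.png',np.clip(np.hstack([a,b]).astype(float)*1.6,0,255))
E
```

```text
pad (((540.7351684570312, 176.74432373046875), (91.11965942382812, 113.50983428955078), 72.44829559326172), array([0.5434914 , 0.18318718]))
pad (((538.0797729492188, 176.7261962890625), (109.18400573730469, 128.72483825683594), 70.52283477783203), array([0.53715804, 0.1753294 ]))
blk (((560.9150390625, -168.68801879882812), (52.82833480834961, 64.25505065917969), 63.81290054321289), array([ 0.56629992, -0.16660565]))
blk (((588.4456787109375, -147.71942138671875), (17.22296714782715, 51.123435974121094), 65.2715072631836), array([ 0.58984407, -0.14641305]))[ WARN:0@2.565] global loadsave.cpp:1063 imwrite_ Unsupported depth image for selected encoder is fallbacked to CV_8U.
```

View pics/crop.png

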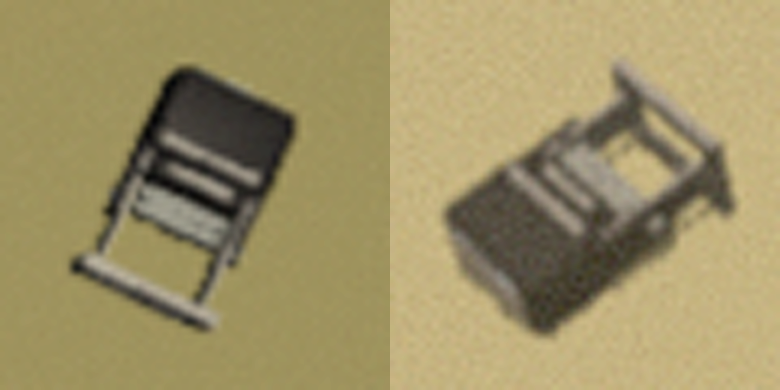

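Crop, left (top view ×6.5): block's upper face has corners (180,68), (296,120), (265,187), (160,132), and the foot bar runs (78,262)–(213,322). Right (scene ×6): the foot bar runs (227,65)–(328,148).

Run:
```python
from h import *
t=cap('top');s=cap('scene')
def T(p):return np.array(p)/6.5+[355-.42,225-.42]
def S(p):return np.array(p)/6+[213-.42,172-.42]
f=[onz(t,T(p),.040)[:2] for p in[(78,262),(213,322)]];print('foot top',f,np.mean(f,0))
f=[onz(s,S(p),.040)[:2] for p in[(227,65),(328,148)]];print('foot sc',f,np.mean(f,0))
b=[onz(t,T(p),.036)[:2] for p in[(165,68),(302,118),(265,187),(155,132)]];print('blk',b,np.mean(b,0))
# pad: printed dark lines of box too
for n,c,(x0,y0,x1,y1) in(('top',t,(215,225,285,295)),('sc',s,(355,210,450,290))):
    im=cv2.resize(c['image'][y0:y1,x0:x1],None,fx=5,fy=5,interpolation=cv2.INTER_CUBIC)
    S_=cv2.cvtColor(im,cv2.COLOR_BGR2HSV)[...,1]
    th,m=cv2.threshold(cv2.GaussianBlur(S_,(9,9),0),0,255,cv2.THRESH_BINARY_INV+cv2.THRESH_OTSU)
    q=max(cv2.findContours(cv2.morphologyEx(m,cv2.MORPH_CLOSE,np.ones((15,15))),0,2)[0],key=cv2.contourArea)
    r=cv2.boxPoints(cv2.minAreaRect(q));
    W=np.array([onz(c,(p[0]+.5)/5-.5+np.array([x0,y0]),.01)[:2] for p in q[:,0].astype(float)])
    print(n,th,cv2.minAreaRect((W*1000).astype(np.float32)))
    cv2.drawContours(im,[q],-1,(0,0,255),1);cv2.imwrite('pics/pad_%s.png'%n,im)
a=cv2.imread('pics/pad_top.png');b=cv2.imread('pics/pad_sc.png');H=max(a.shape[0],b.shape[0])
p=lambda i:cv2.copyMakeBorder(i,0,H-i.shape[0],0,0,0)
o=np.hstack([p(a),p(b)]);print(o.shape,a.shape);cv2.imwrite('pics/pad.png',o[:,:800] if o.shape[1]>800 else o)
```

```text
foot top [array([ 0.52569727, -0.12004085]), array([ 0.50194253, -0.17077329])] [ 0.5138199  -0.14540707]
foot sc [array([ 0.5023503 , -0.17323297]), array([ 0.52599304, -0.12389549])] [ 0.51417167 -0.14856423]
blk [array([ 0.59906959, -0.15563512]), array([ 0.57893043, -0.20769254]), array([ 0.55284188, -0.19268728]), array([ 0.57466016, -0.15112696])] [ 0.57637552 -0.17678547]
top 68.0 ((548.1837768554688, 176.14593505859375), (173.21133422851562, 0.09849929809570312), 44.403263092041016)
sc 69.0 ((555.4776000976562, 171.44100952148438), (199.5891876220703, 0.131591796875), 56.11573791503906)
(400, 825, 3) (350, 350, 3)
```

View pics/pad.png

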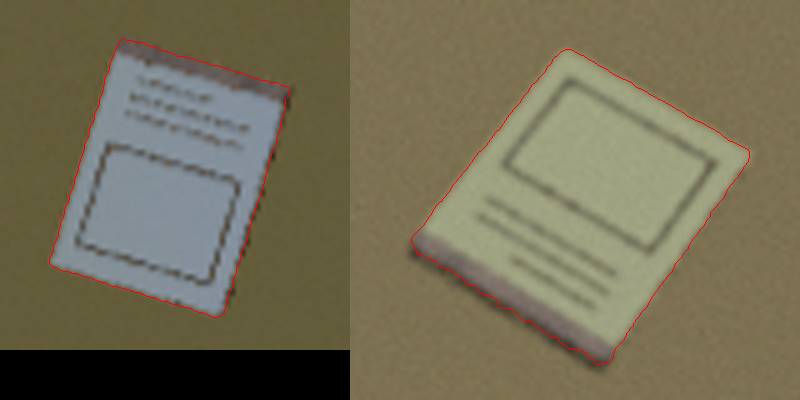

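The pad crop shows box line corners, top ×5: (107,145), (239,182), (209,284), (78,243); scene: (220,79), (366,162), (301,251), (155,162).

Run:
```python
from h import *
t=cap('top');s=cap('scene')
for c,o,P in((t,(215,225),[(107,145),(239,182),(209,284),(78,243)]),(s,(355,210),[(220,79),(366,162),(301,251),(155,162)])):
    W=np.array([onz(c,np.array(p)/5-.4+o,.01)[:2] for p in P])
    e=np.roll(W,-1,0)-W;print(W.mean(0),np.linalg.norm(e,axis=1),np.degrees(np.arctan2(e[:,1],e[:,0])))
```

```text
[0.5254779  0.18152434] [0.06994888 0.05361139 0.06990063 0.05168396] [-106.53692699  162.85691196   71.88354348  -17.08275682]
[0.52230484 0.17952765] [0.06980686 0.05317428 0.069399   0.05183808] [  72.49792541  -18.13782084 -108.60284074  162.31076134]
```

Request:
{"name": "drive_tool", "arguments": {"targets": [[[0.472,-0.186,0,0.834,1],[0.472,-0.186,0,0.834,1],[0.472,-0.186,0,0.834,1],[0.472,-0.186,0,0.834,1],[0.472,-0.186,0,0.834,1]]]}}

```text
time_s: 1.02
ee_pos: [0.4325, -0.3272, 0.2316]
tcp_rot: [[0.901, -0.435, 0.001], [-0.435, -0.901, -0.001], [0.001, 0.0, -1.0]]
force: [0.6, -0.7, -0.5]
gripper_width: 0.0856
gripper_force: 0.0
```

Request:
{"name": "drive_tool", "arguments": {"targets": [[[0.0725,-0.1985,0.0,0,1],[0.0725,-0.1985,0.0,0,1],[0.0725,-0.1985,0.02,0,1],[0.0725,-0.1985,0.08,0,1],[0.0725,-0.1985,0.13,0,1]]]}}

```text
time_s: 1.65
ee_pos: [0.5842, -0.1787, 0.1008]
tcp_rot: [[0.904, -0.427, 0.003], [-0.427, -0.904, -0.001], [0.003, -0.0, -1.0]]
force: [-0.8, 0.1, -1.8]
gripper_width: 0.0852
gripper_force: 0.0
```

Run:
```python
from h import *
s=ctrl.sense();print(s['ee_pos'],s['tcp_rot'],s['force'],s['time_s'])
c=cap('top');t=c['image'][190:310,310:440];
d=cap('scene')['image'][130:250,190:320]
cv2.imwrite('pics/a.png',np.clip(np.hstack([cv2.resize(i,(390,360),interpolation=2) for i in(t,d)]).astype(float)*1.6,0,255).astype('uint8'))
print(proj(c,[[*s['ee_pos'][:2],.04]]))
```

```text
[ 0.58423336 -0.1786698   0.10077346] [[ 9.04350282e-01 -4.26780391e-01  3.01078261e-03]
 [-4.26778990e-01 -9.04355255e-01 -1.12551796e-03]
 [ 3.20316607e-03 -2.67076279e-04 -9.99994834e-01]] [-0.79716678  0.05251739 -1.846517  ] 1.65
[[389.60675967 240.72429426]]
```

View pics/a.png

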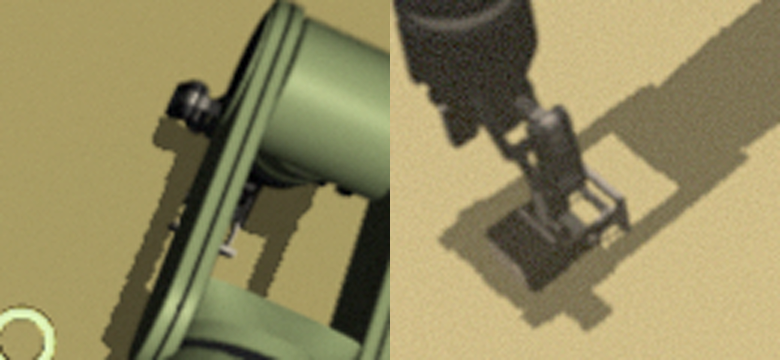

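The picture shows the open gripper straddling the block, at about (545,190) in the right half. Lowering.

Request:
{"name": "drive_tool", "arguments": {"targets": [[[0,0,0.05,0,1],[0,0,0.08,0,1],[0,0,0.098,0,1],[0,0,0.098,0,0.5],[0,0,0.098,0,0.2]]]}}

```text
time_s: 2.38
ee_pos: [0.5838, -0.1814, 0.0055]
tcp_rot: [[0.903, -0.43, 0.003], [-0.43, -0.903, -0.002], [0.004, 0.0, -1.0]]
force: [-0.3, -0.5, 0.6]
gripper_width: 0.0522
gripper_force: 3.4
```

Request:
{"name": "drive_tool", "arguments": {"targets": [[[0,0,0,0,0.2],[0,0,0,0,0.2],[0,0,0,0,0.2],[0,0,0,0,0.2],[0,0,0,0,0.2]]]}}

```text
time_s: 3.0
ee_pos: [0.5838, -0.1813, 0.0056]
tcp_rot: [[0.903, -0.43, 0.004], [-0.43, -0.903, -0.002], [0.004, 0.0, -1.0]]
force: [-1.1, -0.3, 6.7]
gripper_width: 0.0517
gripper_force: 24.7
```

Request:
{"name": "drive_tool", "arguments": {"targets": [[[0,0,-0.02,0,0.2],[0,0,-0.05,0,0.2],[0,0,-0.08,0,0.2],[0,0,-0.1,0,0.2],[0,0,-0.1,0,0.2]]]}}

```text
time_s: 3.62
ee_pos: [0.5836, -0.1808, 0.1058]
tcp_rot: [[0.903, -0.43, 0.004], [-0.43, -0.903, -0.002], [0.005, -0.0, -1.0]]
force: [0.5, 0.8, -1.7]
gripper_width: 0.0516
gripper_force: 24.4
```

Run:
```python
from h import *
s=ctrl.sense();print(s['ee_pos'],s['force'],s['gripper_force'],s['gripper_width'])
d=cap('scene')['image'][110:250,180:320]
cv2.imwrite('pics/b.png',np.clip(cv2.resize(d,(560,560),interpolation=2).astype(float)*1.8,0,255).astype('uint8'))
```

```text
[ 0.58363551 -0.18077797  0.10584845] [ 0.50629568  0.8051885  -1.70970906] 24.37790483236313 0.05162956387862837
```

View pics/b.png

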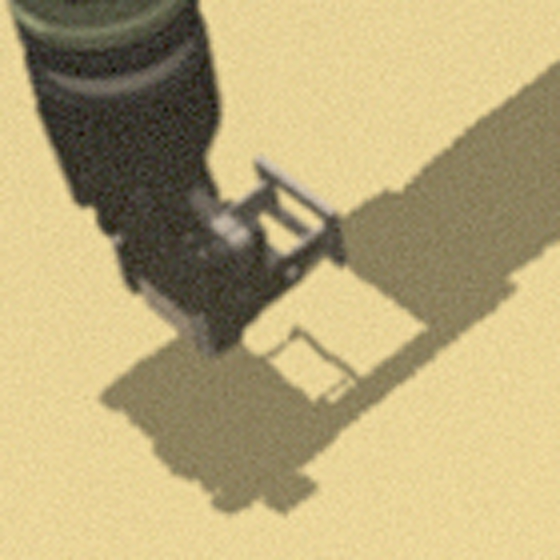

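The stamp is lifted but held rigid and horizontal, foot at about (300,210) in the crop. I'll lower it a bit, then ease the grip so it swings foot-down.

Request:
{"name": "drive_tool", "arguments": {"targets": [[[0,0,0.02,0,0.2],[0,0,0.033,0,0.2],[0,0,0.033,0,0.202],[0,0,0.033,0,0.202],[0,0,0.033,0,0.202]]]}}

```text
time_s: 4.3
ee_pos: [0.5826, -0.1805, 0.0708]
tcp_rot: [[0.903, -0.43, 0.001], [-0.43, -0.903, -0.0], [0.001, -0.0, -1.0]]
force: [0.5, -0.5, -1.5]
gripper_width: 0.0514
gripper_force: 24.4
```

```bash
cat > chk.py <<'E'
from h import *
import os
s=ctrl.sense();print(s['time_s'],s['force'],s['torque'],s['gripper_force'],s['gripper_width'])
d=cap('scene')['image']
if not os.path.exists('ref.png'):cv2.imwrite('ref.png',d)
r=cv2.imread('ref.png');e=cv2.absdiff(d,r).max(2)[100:260,180:330]
m=cv2.medianBlur((e>25).astype('uint8'),3);print('changed',m.sum(),'bbox',cv2.boundingRect(m))
E
python3 chk.py
```

```text
4.3 [ 0.50445305 -0.48920836 -1.5459053 ] [-0.03485462 -0.11302949 -0.02677554] 24.379175305366516 0.05143404955964278
changed 0 bbox (0, 0, 0, 0)
```

Request:
{"name": "drive_tool", "arguments": {"targets": [[[0,0,0,0,0.203],[0,0,0,0,0.203],[0,0,0,0,0.204],[0,0,0,0,0.204],[0,0,0,0,0.204]]]}}

```text
time_s: 4.97
ee_pos: [0.5821, -0.1802, 0.0703]
tcp_rot: [[0.903, -0.43, -0.0], [-0.43, -0.903, 0.0], [-0.0, -0.0, -1.0]]
force: [-0.6, -0.3, -1.7]
gripper_width: 0.052
gripper_force: 24.4
```

```bash
python3 chk.py
```

```text
4.975 [-0.59845352 -0.32424958 -1.68075095] [ 0.01085426 -0.02311714  0.00854839] 24.378323256969452 0.05204228951064108
changed 0 bbox (0, 0, 0, 0)
```

Request:
{"name": "drive_tool", "arguments": {"targets": [[[0,0,0,0,0.207],[0,0,0,0,0.207],[0,0,0,0,0.21],[0,0,0,0,0.21],[0,0,0,0,0.21]]]}}

```text
time_s: 5.65
ee_pos: [0.5821, -0.1803, 0.0703]
tcp_rot: [[0.903, -0.43, 0.0], [-0.43, -0.903, -0.0], [0.0, -0.0, -1.0]]
force: [0.7, -0.3, -2.0]
gripper_width: 0.0517
gripper_force: 21.8
```

```bash
python3 chk.py
```

```text
5.65 [ 0.68017337 -0.25543754 -1.95953473] [-0.00787843 -0.03000375 -0.00763044] 21.793067157268524 0.051700574992634085
changed 0 bbox (0, 0, 0, 0)
```

Request:
{"name": "drive_tool", "arguments": {"targets": [[[0,0,0,0,0.213],[0,0,0,0,0.213],[0,0,0,0,0.216],[0,0,0,0,0.216],[0,0,0,0,0.216]]]}}

```text
time_s: 6.32
ee_pos: [0.5821, -0.1802, 0.0703]
tcp_rot: [[0.903, -0.43, -0.0], [-0.43, -0.903, 0.0], [-0.0, -0.0, -1.0]]
force: [-0.3, -0.3, -1.5]
gripper_width: 0.0517
gripper_force: 12.7
```

```bash
python3 chk.py
```

```text
6.325 [-0.31745863 -0.32783777 -1.46090254] [-0.06798925 -0.07788691 -0.01804801] 12.685159295797348 0.05170684270877762
changed 0 bbox (0, 0, 0, 0)
```

Request:
{"name": "drive_tool", "arguments": {"targets": [[[0,0,0,0,0.217],[0,0,0,0,0.218],[0,0,0,0,0.219],[0,0,0,0,0.219],[0,0,0,0,0.219]]]}}

```text
time_s: 7.0
ee_pos: [0.5821, -0.1802, 0.0703]
tcp_rot: [[0.903, -0.43, -0.0], [-0.43, -0.903, -0.0], [-0.0, 0.0, -1.0]]
force: [0.1, -0.0, -1.2]
gripper_width: 0.0521
gripper_force: 8.6
```

```bash
python3 chk.py
```

```text
7.0 [ 0.1464473 -0.0090571 -1.1570673] [ 0.00543433 -0.10082214  0.00879505] 8.626818805932999 0.05206853012110621
changed 0 bbox (0, 0, 0, 0)
```

Request:
{"name": "drive_tool", "arguments": {"targets": [[[0,0,0,0,0.22],[0,0,0,0,0.22],[0,0,0,0,0.22],[0,0,0,0,0.221],[0,0,0,0,0.221]]]}}

```text
time_s: 7.68
ee_pos: [0.5821, -0.1802, 0.0703]
tcp_rot: [[0.903, -0.43, 0.0], [-0.43, -0.903, 0.0], [-0.0, -0.0, -1.0]]
force: [0.1, 0.1, -1.0]
gripper_width: 0.0524
gripper_force: 6.2
```

```bash
python3 chk.py
```

```text
7.675 [ 0.14405998  0.0869493  -0.99194973] [-0.06516129 -0.00619032 -0.00425175] 6.165491044521332 0.05236848455132409
changed 0 bbox (0, 0, 0, 0)
```

Request:
{"name": "drive_tool", "arguments": {"targets": [[[0,0,0,0,0.222],[0,0,0,0,0.222],[0,0,0,0,0.222],[0,0,0,0,0.222],[0,0,0,0,0.222]]]}}

```text
time_s: 8.35
ee_pos: [0.5823, -0.1804, 0.0705]
tcp_rot: [[0.903, -0.43, 0.001], [-0.43, -0.903, -0.0], [0.001, 0.0, -1.0]]
force: [-0.7, -0.2, -0.2]
gripper_width: 0.052
gripper_force: 1.1
```

```bash
python3 chk.py
```

```text
8.35 [-0.65256348 -0.18291724 -0.23884893] [-0.08480093 -0.02081562  0.01689601] 1.1451951786875725 0.051959775655652206
changed 803 bbox (35, 62, 55, 53)
```

Request:
{"name": "drive_tool", "arguments": {"targets": [[[0,0,0,0,0.223],[0,0,0,0,0.223],[0,0,0,0,0.223],[0,0,0,0,0.223],[0,0,0,0,0.223]]]}}

```text
time_s: 9.02
ee_pos: [0.5821, -0.1803, 0.0703]
tcp_rot: [[0.903, -0.43, 0.0], [-0.43, -0.903, -0.0], [0.0, 0.0, -1.0]]
force: [-0.5, -0.9, -0.1]
gripper_width: 0.0524
gripper_force: 0.5
```

```bash
python3 chk.py
```

```text
9.025 [-0.51099473 -0.86194974 -0.14907638] [-0.06233846  0.03081336  0.02185034] 0.4592506284825504 0.05238025125981665
changed 804 bbox (35, 62, 54, 52)
```

Run:
```python
from h import *
d=cap('scene')['image'][110:250,180:320]
cv2.imwrite('pics/c.png',np.clip(cv2.resize(d,(560,560),interpolation=2).astype(float)*2,0,255).astype('uint8'))
```

```text
(no output)
```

View pics/c.png

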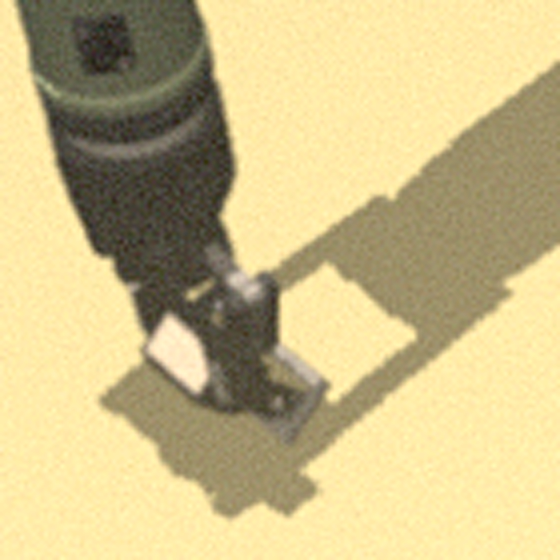

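It swung down: the top face is at crop (180,355) and the foot's near edge runs (290,440)–(325,385), still leaning. I'll measure the lean in the plane of the swing.

Run:
```python
from h import *
c=cap('scene');s=ctrl.sense();R=np.array(s['tcp_rot']);p=np.array(s['ee_pos'])
n=R[:,1];x=R[:,0]
def hit(uv,off=0):
    o,d=ray(c,uv);q=o+d*((p+off*n-o)@n)/(d@n);return ((q-p)@x).round(4),q[2].round(4)
def U(a):return np.array(a)/4+[180-.4,110-.4]
print('top face ctr',hit(U((180,355))))
for a in((290,440),(325,385)):print('foot corner',[hit(U(a),o) for o in(.028,-.028)],onz(c,U(a),0))
for a in((148,350),(172,315),(210,355),(205,398)):print('topface corner',[hit(U(a),o) for o in(.023,-.023)])
```

```text
top face ctr (np.float64(0.0089), np.float64(0.0842))
foot corner [(np.float64(-0.0605), np.float64(-0.0821)), (np.float64(-0.0263), np.float64(0.0053))] [ 0.56704404 -0.1459013   0.        ]
foot corner [(np.float64(-0.0916), np.float64(-0.0577)), (np.float64(-0.0541), np.float64(0.0273))] [ 0.52666923 -0.14280213  0.        ]
topface corner [(np.float64(0.0137), np.float64(0.0726)), (np.float64(0.0357), np.float64(0.1318))]
topface corner [(np.float64(-0.0044), np.float64(0.0844)), (np.float64(0.0192), np.float64(0.1427))]
topface corner [(np.float64(-0.0198), np.float64(0.0387)), (np.float64(0.0051), np.float64(0.1008))]
topface corner [(np.float64(-0.0105), np.float64(0.0101)), (np.float64(0.0136), np.float64(0.0747))]
```

Lean is about 38°, with the lower foot corner on the table (z≈5 mm). A light drag of the handle toward the robot tips it past balance (24°), pivoting on that corner.

Request:
{"name": "drive_tool", "arguments": {"targets": [[[-0.007,0,-0.001,0,0.222],[-0.014,0,-0.002,0,0.222],[-0.021,0,-0.003,0,0.222],[-0.028,0,-0.003,0,0.222],[-0.035,0,-0.003,0,0.222]]]}}

```text
time_s: 9.8
ee_pos: [0.5499, -0.1649, 0.0733]
tcp_rot: [[0.903, -0.43, -0.0], [-0.43, -0.903, 0.0], [-0.0, -0.0, -1.0]]
force: [-0.1, -0.1, -0.1]
gripper_width: 0.0521
gripper_force: 0.2
```

Request:
{"name": "drive_tool", "arguments": {"targets": [[[-0.007,0,0.0,0,0.222],[-0.014,0,0.002,0,0.222],[-0.02,0,0.004,0,0.222],[-0.026,0,0.006,0,0.222],[-0.026,0,0.006,0,0.222]]]}}

```text
time_s: 10.42
ee_pos: [0.5264, -0.1537, 0.067]
tcp_rot: [[0.903, -0.43, -0.001], [-0.43, -0.903, 0.0], [-0.001, -0.0, -1.0]]
force: [0.4, -1.0, -0.9]
gripper_width: 0.0524
gripper_force: 0.7
```

```bash
python3 chk.py
python3 - <<'E'
from h import *
d=cap('scene')['image'][110:250,180:320]
cv2.imwrite('pics/d.png',np.clip(cv2.resize(d,(560,560),interpolation=2).astype(float)*2,0,255).astype('uint8'))
E
```

```text
10.425 [ 0.37541455 -1.01506232 -0.88383434] [-0.03708035  0.03656917  0.0116453 ] 0.7058989070355892 0.05244844179572959
changed 8247 bbox (0, 0, 150, 139)
```

View pics/d.png

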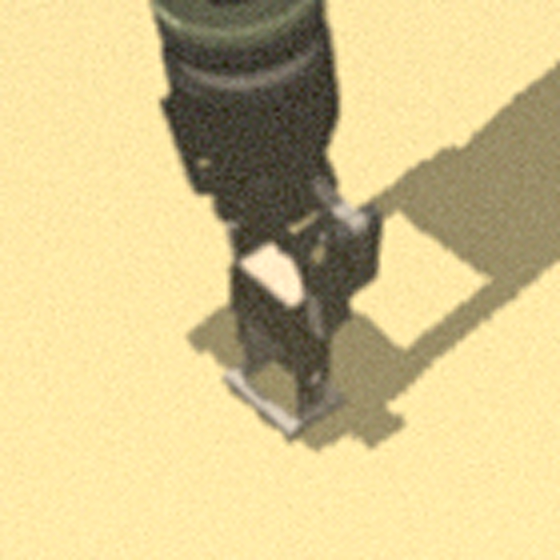

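It is standing on its foot: front foot edge (230,378)–(295,432) in the crop. Locating it relative to the gripper.

Run:
```python
from h import *
c=cap('scene');s=ctrl.sense();R=np.array(s['tcp_rot']);p=np.array(s['ee_pos'])
def U(a):return np.array(a)/4+[180-.4,110-.4]
W=[onz(c,U(a),.005) for a in((228,375),(293,430),(343,395))]
for w in W: print(w,((w-p)@R[:,:2]).round(4))
a,b,d=W;e=b-a;print('len',np.linalg.norm(e),np.linalg.norm(d-b),'ownx ang',np.degrees(np.arctan2(e[1],e[0])))
print('foot ctr',(((a+d)/2-p)@R[:,:2]).round(4))
w=[onz(c,U(a),.088) for a in((240,262),(300,303))]
for q in w:print('topfront',((q-p)@R[:,:2]).round(4))
print(np.array(s['joint_positions']).round(1))
```

```text
[ 0.54095142 -0.19385568  0.005     ] [0.0298 0.0301]
[ 0.56360627 -0.14500359  0.005     ] [ 0.0293 -0.0237]
[ 0.53320577 -0.12883488  0.005     ] [-0.0051 -0.0253]
len 0.053849498122732584 0.034432800204198775 ownx ang 65.12078300646576
foot ctr [0.0123 0.0024]
topfront [0.0116 0.0231]
topfront [ 0.0081 -0.0198]
[-25.3  19.7  99.7   0.   60.5  90.1]
```

Request:
{"name": "drive_tool", "arguments": {"targets": [[[0,0,0,0,0.4],[0,0,0,0,0.4],[0,0,0,0,0.4],[0.01,0,0.008,0,0.4],[0.01,0,0.017,0,0.4]]]}}

```text
time_s: 11.2
ee_pos: [0.5372, -0.1589, 0.05]
tcp_rot: [[0.903, -0.43, 0.001], [-0.43, -0.903, -0.001], [0.002, -0.0, -1.0]]
force: [0.2, -0.8, 0.2]
gripper_width: 0.0594
gripper_force: 0.0
```

Request:
{"name": "drive_tool", "arguments": {"targets": [[[0,0,0,0,0.3],[0,0,0,0,0.1],[0,0,0,0,0.1],[0,0,0,0,-0.3],[0,0,0,0,-0.3]]]}}

```text
time_s: 11.82
ee_pos: [0.536, -0.1583, 0.0504]
tcp_rot: [[0.903, -0.43, 0.0], [-0.43, -0.903, -0.0], [0.0, -0.0, -1.0]]
force: [-0.2, -0.5, -2.0]
gripper_width: 0.0515
gripper_force: 62.5
```

Request:
{"name": "drive_tool", "arguments": {"targets": [[[0,0,-0.02,0,-0.3],[0,0,-0.05,0,-0.3],[0,0,-0.05,0,-0.3],[0,0,-0.05,0,-0.3],[0,0,-0.05,0,-0.3]]]}}

```text
time_s: 12.45
ee_pos: [0.5349, -0.1578, 0.0987]
tcp_rot: [[0.903, -0.43, -0.003], [-0.43, -0.903, 0.001], [-0.003, 0.0, -1.0]]
force: [-0.1, 0.0, -1.6]
gripper_width: 0.0513
gripper_force: 62.8
```

Run:
```python
from h import *
c=cap('scene');s=ctrl.sense();p=s['ee_pos'];print(p,s['tcp_rot'][1],s['gripper_force'],s['force'])
u,v=proj(c,[p])[0].astype(int);x0,y0=u-60,v-50;print(x0,y0)
d=c['image'][y0:y0+120,x0:x0+120]
cv2.imwrite('pics/e.png',np.clip(cv2.resize(d,(600,600),interpolation=2).astype(float)*2,0,255).astype('uint8'))
```

```text
[ 0.53494214 -0.15781117  0.09870558] [-0.42974794 -0.902948    0.00127143] 62.82676935195923 [ 0.06432934 -0.23179262 -1.50934937]
187 126
```

View pics/e.png

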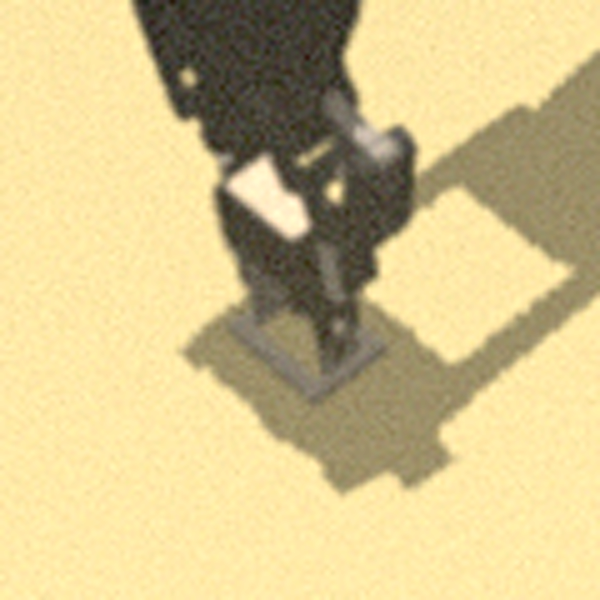

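Held upright and lifted: foot-frame corners at crop (232,325), (316,395), (385,345).

Run:
```python
from h import *
c=cap('scene');s=ctrl.sense();R=np.array(s['tcp_rot']);p=np.array(s['ee_pos'])
def U(a):return np.array(a)/5+[187-.4,126-.4]
a,b,d=[onz(c,U(q),.0533) for q in((231,324),(316,393),(386,345))]
for w in(a,b,d):print(((w-p)@R[:,:2]).round(4))
e=b-a;print(np.linalg.norm(e),np.linalg.norm(d-b),np.degrees(np.arctan2(e[1],e[0])),((a+d)/2-p)@R[:,:2])
q=[onz(c,U(g),.1363) for g in((228,188),(300,238))];print([((w-p)@R[:,:2]).round(4) for w in q])
print(np.array([.524,.1805])-p[:2])
```

```text
[0.0236 0.0277]
[ 0.0225 -0.0258]
[-0.0143 -0.0274]
0.053529926171878066 0.036845694203117445 65.75461712018736 [0.00465026 0.00019449]
[array([0.0157, 0.0187]), array([ 0.0129, -0.0213])]
[-0.01111694  0.33842589]
```

Request:
{"name": "drive_tool", "arguments": {"targets": [[[-0.01,-0.02,0,-0.01,-0.3],[-0.03,-0.06,0,-0.04,-0.3],[-0.055,-0.1,0,-0.07,-0.3],[-0.08,-0.145,0,-0.1,-0.3],[-0.1,-0.19,0,-0.139,-0.3]]]}}

```text
time_s: 13.18
ee_pos: [0.5261, 0.0591, 0.1]
tcp_rot: [[0.954, -0.299, -0.001], [-0.299, -0.954, 0.001], [-0.001, -0.0, -1.0]]
force: [0.3, -0.9, -1.7]
gripper_width: 0.0512
gripper_force: 62.9
```

```bash
cat > to.py <<'E'
from h import *
s=ctrl.sense();R=np.array(s['tcp_rot']);p=np.array(s['ee_pos']);print(p,np.degrees(np.arctan2(R[1,0],R[0,0])))
print(np.append(np.array([.5202,.1817])-p[:2],0)@R)
E
python3 to.py
```

```text
[0.52608697 0.0590723  0.09996782] -17.369405054940746
[-4.22266876e-02 -1.15278399e-01  8.33220529e-05]
```

Request:
{"name": "drive_tool", "arguments": {"targets": [[[-0.015,-0.04,0,0,-0.3],[-0.03,-0.08,0,0,-0.3],[-0.042,-0.115,0,0,-0.3],[-0.042,-0.115,0.02,0,-0.3],[-0.042,-0.115,0.028,0,-0.3]]]}}

```text
time_s: 13.8
ee_pos: [0.5198, 0.1798, 0.0709]
tcp_rot: [[0.954, -0.298, -0.003], [-0.298, -0.954, -0.0], [-0.003, 0.001, -1.0]]
force: [0.2, -0.1, -2.0]
gripper_width: 0.0516
gripper_force: 63.0
```

```bash
python3 to.py
python3 - <<'E'
from h import *
c=cap('scene')
x0,y0=370,165
d=c['image'][y0:y0+120,x0:x0+120]
cv2.imwrite('pics/f.png',np.clip(cv2.resize(d,(600,600),interpolation=2).astype(float)*1.5,0,255).astype('uint8'))
E
```

```text
[0.51980796 0.17980017 0.07086338] -17.36274914256348
[-1.92772980e-04 -1.93025812e-03 -1.77160526e-06]
```

Request:
{"name": "drive_tool", "arguments": {"targets": [[[0,-0.002,0.004,0,-0.3],[0,-0.002,0.008,0,-0.3],[0,-0.002,0.0095,0,-0.3],[0,-0.002,0.0095,0,-0.3],[0,-0.002,0.0095,0,-0.3]]]}}

```text
time_s: 14.48
ee_pos: [0.5227, 0.1803, 0.063]
tcp_rot: [[0.954, -0.301, 0.0], [-0.301, -0.954, 0.0], [0.0, -0.0, -1.0]]
force: [0.5, -0.1, -2.2]
gripper_width: 0.0515
gripper_force: 63.0
```

```bash
python3 to.py
python3 - <<'E'
from h import *
c=cap('scene')
x0,y0=360,185
d=c['image'][y0:y0+100,x0:x0+100]
cv2.imwrite('pics/g.png',np.clip(cv2.resize(d,(600,600),interpolation=2).astype(float)*1.5,0,255).astype('uint8'))
# expected box line corners & foot corners, in crop px
def C(ctr,a,b,z,th):
    t=np.radians(th);X=np.array([np.cos(t),np.sin(t)]);Y=np.array([-X[1],X[0]])
    return [[*(ctr+i*a*X+j*b*Y),z] for i,j in((1,1),(1,-1),(-1,-1),(-1,1))]
o=np.array([.524,.1805])
print('box',((proj(c,C(o,.0262,.0345,.01,-17.5))-[x0-.4,y0-.4])*6).round())
E
```

```text
[0.52274503 0.18033488 0.06304187] -17.500912537522527
[-2.83774228e-03 -5.36589993e-04 -1.04576174e-06]
box [[334. 455.]
 [158. 351.]
 [236. 250.]
 [409. 348.]]
```

View pics/g.png

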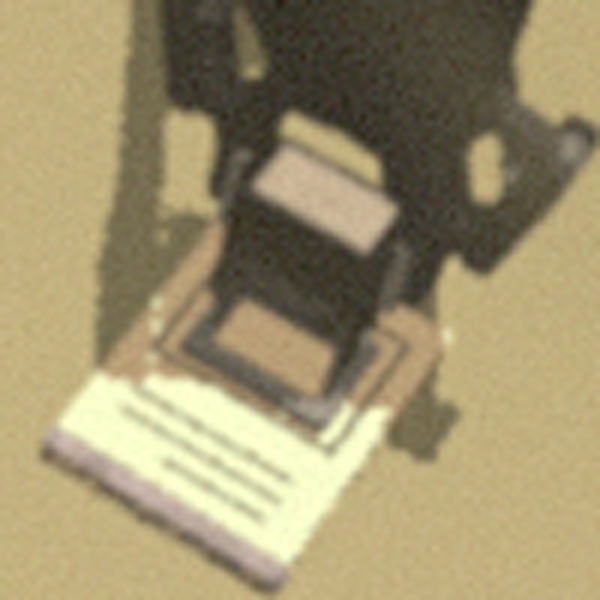

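Foot front edge at crop (183,342)–(322,424), inside the box line whose front corners are at (158,351) and (333,453), as predicted. Quantifying margins.

Run:
```python
from h import *
c=cap('scene');x0,y0=360,185
U=lambda a:np.array(a)/6+[x0-.4,y0-.4]
t=np.radians(-17.5);B=np.array([[np.cos(t),-np.sin(t)],[np.sin(t),np.cos(t)]]);o=np.array([.524,.1805])
for n,a,z in(('foot',(182,340),.0176),('foot',(322,424),.0176),('footR',(380,345),.0176),('box',(158,351),.01),('box',(331,452),.01)):
    print(n,((onz(c,U(a),z)[:2]-o)@B*1000).round(1))
```

```text
foot [ 22.3 -28.4]
foot [23.1 26.5]
footR [-16.1  26.8]
box [ 26.1 -34.4]
box [25.9 33.2]
```

Request:
{"name": "drive_tool", "arguments": {"targets": [[[-0.003,-0.001,0,0,-0.3],[-0.003,-0.001,0,0,-0.3],[-0.003,-0.001,0.0,0,-0.3],[-0.003,-0.001,0.001,0,-0.3],[-0.003,-0.001,0.001,0,-0.3]]]}}

```text
time_s: 15.2
ee_pos: [0.5199, 0.1822, 0.0617]
tcp_rot: [[0.954, -0.301, -0.0], [-0.301, -0.954, -0.0], [-0.0, 0.0, -1.0]]
force: [-0.5, 0.3, -1.7]
gripper_width: 0.0515
gripper_force: 63.0
```

```bash
python3 to.py
```

```text
[0.51986931 0.18224378 0.06167096] -17.49007275003452
[ 4.78828766e-04  4.19260056e-04 -7.63146181e-08]
```

Request:
{"name": "drive_tool", "arguments": {"targets": [[[0,0,0.001,0,-0.3],[0,0,0.002,0,-0.3],[0,0,0.005,0,-0.3],[0,0,0.008,0,-0.3],[0,0,0.01,0,-0.3]]]}}

```text
time_s: 15.82
ee_pos: [0.5202, 0.1822, 0.053]
tcp_rot: [[0.954, -0.3, 0.0], [-0.3, -0.954, -0.0], [0.0, 0.0, -1.0]]
force: [-3.3, -0.9, 9.5]
gripper_width: 0.051
gripper_force: 63.9
```

Request:
{"name": "drive_tool", "arguments": {"targets": [[[0,0,0.003,0,-0.3],[0,0,0.006,0,-0.3],[0,0,0.008,0,-0.3],[0,0,0.009,0,-0.3],[0,0,0.009,0,-0.3]]]}}

```text
time_s: 16.45
ee_pos: [0.5203, 0.1823, 0.0446]
tcp_rot: [[0.954, -0.3, 0.0], [-0.3, -0.954, -0.0], [0.0, -0.0, -1.0]]
force: [-3.7, -1.9, 10.5]
gripper_width: 0.0511
gripper_force: 64.4
```

Request:
{"name": "drive_tool", "arguments": {"targets": [[[0,0,0.002,0,-0.3],[0,0,0.003,0,-0.3],[0,0,0.004,0,-0.3],[0,0,0.004,0,-0.3],[0,0,0.004,0,-0.3]]]}}

```text
time_s: 17.08
ee_pos: [0.5204, 0.1823, 0.0409]
tcp_rot: [[0.954, -0.3, 0.0], [-0.3, -0.954, -0.0], [0.0, 0.0, -1.0]]
force: [-4.4, -2.2, 12.4]
gripper_width: 0.0513
gripper_force: 64.5
```

Request:
{"name": "drive_tool", "arguments": {"targets": [[[0,0,0.0005,0,-0.3],[0,0,0.001,0,-0.3],[0,0,0.001,0,-0.3],[0,0,0.001,0,-0.3],[0,0,0.001,0,-0.3]]]}}

```text
time_s: 17.7
ee_pos: [0.5204, 0.1823, 0.04]
tcp_rot: [[0.954, -0.3, 0.0], [-0.3, -0.954, -0.0], [0.0, 0.0, -1.0]]
force: [-4.9, -2.4, 12.3]
gripper_width: 0.0515
gripper_force: 64.5
```

Request:
{"name": "drive_tool", "arguments": {"targets": [[[0,0,0.0005,0,-0.3],[0,0,0.001,0,-0.3],[0,0,0.001,0,-0.3],[0,0,0.001,0,-0.3],[0,0,0.001,0,-0.3]]]}}

```text
time_s: 18.32
ee_pos: [0.5204, 0.1823, 0.0391]
tcp_rot: [[0.954, -0.3, 0.0], [-0.3, -0.954, -0.0], [0.0, 0.0, -1.0]]
force: [-5.6, -1.6, 14.7]
gripper_width: 0.0517
gripper_force: 64.9
```

Request:
{"name": "drive_tool", "arguments": {"targets": [[[0,0,0.0005,0,-0.3],[0,0,0.001,0,-0.3],[0,0,0.001,0,-0.3],[0,0,0.001,0,-0.3],[0,0,0.001,0,-0.3]]]}}

```text
time_s: 18.95
ee_pos: [0.5205, 0.1823, 0.0391]
tcp_rot: [[0.954, -0.3, 0.0], [-0.3, -0.954, -0.0], [0.0, 0.0, -1.0]]
force: [-8.3, -3.0, 20.1]
gripper_width: 0.0513
gripper_force: 65.3
```

At the hard stop: z is unchanged while force rises. I'll relieve the sideways load a little.

Request:
{"name": "drive_tool", "arguments": {"targets": [[[-0.0005,0,0,0,-0.3],[-0.001,0,0.0,0,-0.3],[-0.001,0,0.0002,0,-0.3],[-0.001,0,0.0002,0,-0.3],[-0.001,0,0.0002,0,-0.3]]]}}

```text
time_s: 19.58
ee_pos: [0.5204, 0.1823, 0.0391]
tcp_rot: [[0.954, -0.3, 0.002], [-0.3, -0.954, -0.001], [0.002, 0.0, -1.0]]
force: [-5.3, -4.1, 18.6]
gripper_width: 0.0515
gripper_force: 65.2
```

Run:
```python
from h import *
c=cap('scene','h.png');s=ctrl.sense();print(s['ee_pos'],s['force'])
x0,y0=360,185
g=cv2.cvtColor(c['image'],6)
# profile across box front line and foot front edge, along box x at box y=-20..20
t=np.radians(-17.5);X=np.array([np.cos(t),np.sin(t)]);Y=np.array([-X[1],X[0]]);o=np.array([.524,.1805])
for y in(-.02,.0,.02):
    P=[[*(o+x*X+y*Y),.01] for x in np.arange(.012,.034,.001)]
    q=proj(c,P).astype(np.float32);print(y,cv2.remap(g,q[None,:,0],q[None,:,1],1)[0])
```

```text
[0.52037835 0.18231142 0.03912353] [-5.95691385 -3.43090818 19.82958636]
-0.02 [ 72  69  68  67  65  65  67  68  73  81  86  87  88  90  92  97 111 127
 143 150 157 163]
0.0 [ 73  70  69  67  64  61  59  61  67  76  83  88  90  99 112 126 139 150
 160 164 165 165]
0.02 [ 91  93  97  98  95  90  85  90 101 116 130 137 140 135 133 134 142 151
 161 162 163 163]
```

```bash
python3 -c "
from bench import ctrl
print(ctrl.finish_job())"
```

```text
the job is handed in; nothing more can be done
None
```

The stamp is upright and square in the box, with its handle held on the stop at about 20 N; I handed the job in at about 19.6 s, and the spool, jar, tape and clip were not touched.

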